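Stand the syringe in its holder and draw the plunger half out

ROBOT

A 6-joint arm with a two-finger parallel gripper is mounted at the origin on a cart in front of the work surface, level with it; the furniture and walls round the work are solid. World frame = base frame: x ahead of the robot, y to its left, z up, the work surface at z = 0. Lengths are in m, angles in rad, forces in N, time in s.
With the tool pointing down it reaches from about 0.35 to 0.975 m from the base axis. Payload 17.4 kg.
Tool frame: the origin (TCP) lies midway between the tips of the shut fingers; the grasp point (between the pads) lies 19 mm behind it; z points along the fingers, y is the line along which they close (so a half turn about z gives the same grasp; the last joint's range is limited). The gripper opens to 85 mm and grips with 20 to 120 N. Pads are 22 mm wide; open, the fingers measure 114 mm over their backs; the gripper's body (76 mm by 85 mm) begins 54 mm behind the grasp point. The pads swing forward as they close: fully open they stand 13 mm farther back than shut.
Start: joints at [1.155, 0.116, 1.442, -0, 1.584, -0.038], TCP at [0.249, 0.627, 0.21] pointing down, gripper open.
Joint ranges: [-2.83, 2.83], [-0.83, 2.19], [0.07, 2.5], [-1.14, 4.28], [0.01, 3], [-2.97, 2.97]. Speed limits (rad/s): [1.89, 1.89, 2.22, 3.14, 3.14, 3.14].

INTERFACE

Orientations are given as a rotation vector (axis times angle).
In Python, from rig import * gives the robot as it stands.
- The arm moves only by the shell command python3 -m jog 'ROWS' [FORCE]. ROWS is JSON, a list that holds one entry, the list of rows, each a list of 5 numbers: the opening, from -1 (shut) to 1 (fully open), then the shift along the tool's x, y, z in m, then the turn about the tool's z in units of 5 degrees (1.0 is 5 degrees). In form: [[[grip, x, y, z, spin], ...]]. A call has 1 to 10 rows; each row shifts and turns the commanded pose from where the row before left it, along the tool's axes as they then stand; what a row does not reach is not made up. A row lasts 1/12 s, in which the tool goes at most 41.7 mm and 7.16 degrees, less where a joint would pass 70% of its speed; a pose out of reach is approached as far as the arm can. A call with a gripper value outside its range is refused whole. The fingers move at their own pace and stop on an object; FORCE is the grip in N (left out, the last holds). Time passes only in rows, so rows that do not move let the fingers close. It gives the time, the measured TCP pose, the force, the opening and the grip force at its end, in the units of the state.
- sense(): the state, without advancing time (a new reading comes with each control period).
- read_camera(name): name is "scene" or "top" or "wrist"; returns (picture, depth): 400x640x3 uint8, red, green, blue; 400x640 float32, m along the optical axis (not along the pixel's ray), 0 where there is no reading.
- camera_model(name): a dict with "fx", "fy", "cx", "cy" (pixels), "k1" (the pictures are not rectified: a ray, as slopes to the right and down, at radius r is drawn at 1 + k1 r^2 times it, then the intrinsics apply), "xyz" and "orientation" of the camera in the world. Camera axes: x right, y down, z forward; pixel columns grow to the right and rows downward; lengths in m; the calibration is good to about 2 mm. A picture is of the moment at which its call begins: read the wrist's pose just before it. camera_model takes no time and is no camera call; for the wrist camera it gives the pose at the moment of the call.
- job_done(): hands the job in; it is judged then, once.
The state is a dict: "clock": time; "joints": joint angles; "qvel": joint speeds; "effort": joint torques, N m; "tcp_pos": TCP position; "ee_rot": TCP orientation; "contact_force": force on the tool from outside, world axes, zero at the start; "torque": the same for the moment, N m; "width": opening from 0.0 (shut) to 1.0 (fully open); "grasp_force": force on a finger pad.
Only numpy, scipy, OpenCV 4.12 (cv2) and the standard library are available. Lean on these libraries where they do the work, as an engineer would, in place of code of your own. Each camera call takes 0.05 s, during which the arm holds its last target. There are 200 camera calls.

TASK

Take the wide steel syringe by its barrel and stand it upright, fully down, in the round well of the aluminium bench holder, and let go of it. Then take the plunger by its knob and draw it gently straight up by 45 mm, without jamming it or lifting the barrel out of the well, and finish while still holding the plunger there. Leave the slim syringe and the other things where they are.

Things in the scene. Friction and masses are not known exactly. Their poses are not given: they have to be found in the camera images.
- barrel: barrel of the wide syringe: plain steel cylinder, 44 mm in diameter, 110 mm tall, 0.4 kg, loose, standing upright on the worktop at the start, with fine dark scale lines round it. Open on top; its bore is 23 mm in diameter and 98 mm deep (floor 12 mm above the underside). Origin: centre of the underside; z up along the axis
- mouth (a point): centre of the barrel's open top, 110 mm above its underside
- plunger: plunger of the wide syringe: dark steel rod, 20 mm in diameter, 126 mm long with its knob, 0.12 kg, loose in the bore (about 1 mm play all round; sinks back when let go). Origin: centre of the rod's lower end, at the start on the bore floor 12 mm above the barrel's origin; z up. Its black ring, 53 mm above its lower end, is level with the mouth when drawn 45 mm
- knob (a point): centre of the plunger's grey grip knob, 30 mm in diameter, 22 mm tall, 115 mm above the plunger's lower end. At the start the knob's underside is 6 mm and its top 28 mm above the barrel's mouth
- holder: bench holder: aluminium block fixed to the worktop, 90 x 90 x 52 mm, a screw head at each corner, with one round upright well in the middle, 48 mm in diameter (2 mm play all round for the barrel) and 40 mm deep, with a 3 mm chamfer at its mouth. Origin: centre of the underside on the worktop
- well_floor (a point): centre of the well's floor, 12 mm above the worktop, 40 mm below the block's top
- slim_syringe: the other syringe, slimmer and shorter: steel, 32 mm in diameter, 106 mm tall with its small knob, standing loose on the worktop. To be left alone. Origin: centre of the underside
- beaker: small glass beaker, 54 x 60 x 70 mm, standing loose. To be left alone. Origin: centre of the underside
- dish: shallow round glass dish, 61 mm across, 15 mm high, loose. To be left alone. Origin: centre of the underside
- timer: white pocket timer with blue keys, 62 x 66 x 16 mm, lying loose. To be left alone. Origin: centre of the underside
Things that resemble listed ones, but are neither listed nor needed, are in the scene too. Leave any orange look-alike of the barrel alone.

How it is judged:
On the way, in this order (a step that is already met when the one before it is completed fails the run):
1. the barrel stands fully down in the well, the robot has let go of it, and the plunger is still all the way in (horizontal distance between barrel and well_floor below 0.004 m and z of barrel in the frame of well_floor below 0.004 m and angle between barrel's own z axis and vertical below 0.08 rad and contact force between each of the arm, the fingers and barrel below 0.1 N and z of plunger in the frame of barrel below 0.018 m), for 0.2 s.
2. the plunger is drawn out 45 mm (give or take 9 mm) in the robot's grip, the barrel still seated (horizontal distance between barrel and well_floor below 0.004 m and z of barrel in the frame of well_floor below 0.004 m and angle between barrel's own z axis and vertical below 0.08 rad and z of plunger in the frame of barrel between 0.048 and 0.066 m and contact force between the fingers and plunger above 1 N), for 0.2 s.
At the end, for the whole second after the job is handed in: Plunger gripped, still, drawn 45 mm (+-9 mm) out, in line with the barrel to 0.06 rad; barrel fully down in the well (4 mm in height and centring, tilt under 0.08 rad), not gripped by the fingers; slim syringe, beaker, dish and timer within 30 mm of where they stood (all of step 2 and angle between the z axis of plunger and the z axis of barrel, either way round below 0.06 rad and contact force between the fingers and barrel below 1 N and linear speed of plunger below 0.02 m/s and distance of each of slim_syringe, beaker, dish, timer from where it was at the start of the episode below 0.03 m); the arm keeps its last pose, push and grip.
It fails at once if the plunger is jammed: it is forced against the barrel with more than 25 N (contact force between plunger and barrel above 25 N).
It fails at once if the plunger is drawn out more than 70 mm (z of plunger in the frame of barrel above 0.082 m).
It fails at once if the barrel is tipped over (angle between barrel's own z axis and vertical above 0.6 rad).
It fails at once if the slim syringe, beaker, dish or timer is displaced by more than 30 mm (distance of any of slim_syringe, beaker, dish, timer from where it was at the start of the episode above 0.03 m).
It fails at once if the slim syringe is tipped over (angle between slim_syringe's own z axis and vertical above 0.5 rad).
It also fails if it takes over 58 s, if anything falls off the work surface, if the arm or the gripper's body presses on something with over 40 N, if the wrist force passes 120 N, or if a joint passes its speed limit or range.

## Working session

There is one attempt and no reset: what is moved stays moved. The work goes in short steps, Python scripts to look and compute and a shell command to move; the robot and the scene stay as the last step left them, time stands still between calls to the robot, and variables do not carry over. Pictures are saved under pics/ and viewed, at most 10 in all, crops included, and the job is handed in when it is done.

```bash
mkdir -p pics; ls
cat > h.py <<'E'
from rig import *
import numpy as np, cv2
from scipy.spatial.transform import Rotation as R
def snap(n,f):
    m=camera_model(n); p,d=read_camera(n)
    cv2.imwrite('pics/'+f+'.png',p[:,:,::-1]); np.savez('pics/'+f+'.npz',p=p,d=d,**{k:np.array(v) for k,v in m.items()})
    return p,d,m
def cloud(f):
    z=np.load('pics/'+f+'.npz'); d=z['d']
    K=np.array([[z['fx'],0,z['cx']],[0,z['fy'],z['cy']],[0,0,1]],float)
    v,u=np.mgrid[:400,:640]
    q=cv2.undistortPoints(np.stack([u,v],-1).reshape(-1,1,2).astype(float),K,np.array([float(z['k1']),0,0,0])).reshape(400,640,2)
    c=np.dstack([q*d[...,None],d])
    o=z['orientation']; r=R.from_rotvec(o) if o.size==3 else R.from_quat(o)
    w=r.apply(c.reshape(-1,3)).reshape(400,640,3)+z['xyz']
    w[d==0]=np.nan
    return z['p'],w
E
python3 - <<'E'
from h import *
print(sense())
for n in('scene','top'): 
    p,d,m=snap(n,n+'0'); print(n,m)
E
```

```text
pics
{'clock': 0.0, 'joints': array([ 1.15522183e+00,  1.16483890e-01,  1.44227756e+00,  3.39446197e-05,
        1.58399566e+00, -3.78358995e-02]), 'qvel': array([-0.0007012 , -0.00215202,  0.0003124 ,  0.00025112, -0.0009422 ,
        0.00053633]), 'effort': array([ 8.17016571e-04, -7.31988573e+01, -6.32491922e+01, -8.91887635e-05,
        6.26752226e-03,  5.48379859e-06]), 'tcp_pos': array([0.24888583, 0.6272048 , 0.20915596]), 'ee_rot': array([-5.89772954e-01, -3.08543626e+00,  1.77017931e-03]), 'contact_force': array([ 0.71582538, -0.05435016,  0.12524516]), 'torque': array([ 0.04697641, -0.03072515, -0.01973808]), 'grasp_force': 0.0, 'width': 1.0016372624724936}
scene {'fx': 391.81293297044664, 'fy': 391.81293297044664, 'cx': 319.5407372188174, 'cy': 194.0344624952247, 'k1': -0.029039500446197825, 'xyz': array([-0.07445452, -0.45125586,  0.54767297]), 'orientation': array([-1.89583754,  1.00729988, -0.59857057])}
top {'fx': 481.45377055926235, 'fy': 481.45377055926235, 'cx': 310.46165098251436, 'cy': 203.05274041452753, 'k1': 0.004250724964980585, 'xyz': array([ 0.37327921, -0.04364367,  1.3827514 ]), 'orientation': array([-2.1147732 ,  2.13710566, -0.13542428])}
```

View pics/scene0.png

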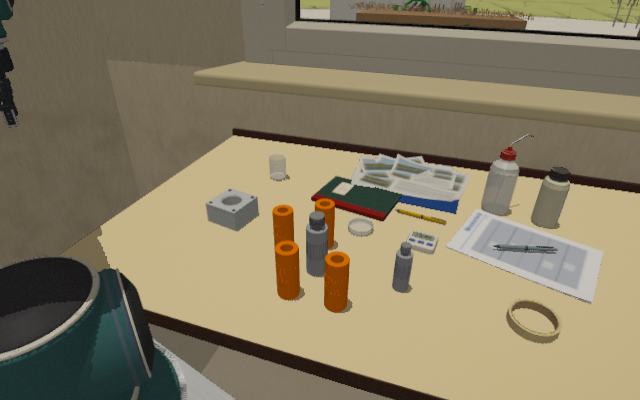

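View pics/top0.png

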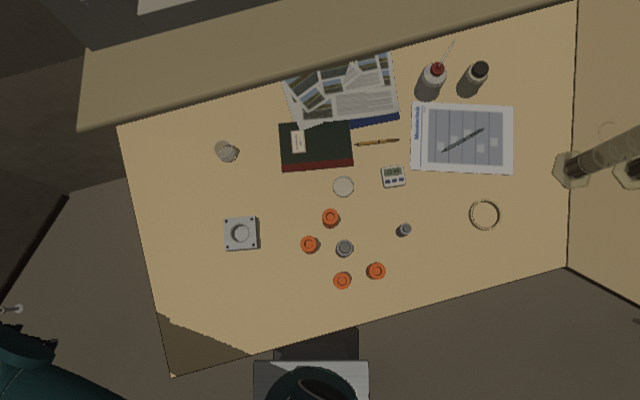

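The scene view shows the wide steel syringe at (317,245), ringed by four orange look-alikes, with the slim syringe at (403,268) and the holder at (233,208). In the top view the syringe knob is at (344,248), the oranges at (330,218), (309,244), (342,281) and (376,271), and the well at (240,233).

```bash
cat > m.py <<'E'
from h import *
p,w=cloud('top0')
hsv=cv2.cvtColor(p,cv2.COLOR_RGB2HSV)
def rep(n,u,v,r,zl,zh):
    s=w[v-r:v+r+1,u-r:u+r+1].reshape(-1,3); s=s[(s[:,2]>zl)&(s[:,2]<zh)]
    print(n,len(s),'mean',s.mean(0).round(4),'mid',((np.nanmax(s,0)+np.nanmin(s,0))/2).round(4),'ext',np.ptp(s,axis=0).round(4))
for n,u,v in [('knob',344,248),('o1',330,218),('o2',309,244),('o3',342,281),('o4',376,271),('slim',404,230)]:
    s=w[v-14:v+15,u-14:u+15,2]; zt=np.nanpercentile(s,99.5); print(zt.round(3))
    rep(n,u,v,14,zt-.008,zt+.01)
rep('barrelrim',344,248,13,.1,.118)
rep('holder top',240,233,24,.044,.06)
rep('well floor',240,233,10,.0,.03)
rep('table',290,330,5,-.1,.1)
E
python3 m.py
python3 - <<'E'
from h import *
p,w=cloud('scene0')
def rep(n,u0,u1,v0,v1,zl,zh):
    s=w[v0:v1,u0:u1].reshape(-1,3); s=s[(s[:,2]>zl)&(s[:,2]<zh)]
    print(n,len(s),'mean',s.mean(0).round(4),'mid',((s.max(0)+s.min(0))/2).round(4),'ext',np.ptp(s,axis=0).round(4))
rep('knobtop',305,330,208,222,.128,.15)
rep('holder top',200,265,185,225,.046,.06)
p=cv2.imread('pics/top0.png')[180:310,190:430]
cv2.imwrite('pics/topc.png',cv2.resize(p,None,fx=3.3,fy=3.3,interpolation=cv2.INTER_CUBIC))
E
```

```text
0.143
knob 97 mean [ 0.4545 -0.0939  0.1388] mid [ 0.4547 -0.0939  0.1405] ext [0.0259 0.0282 0.0106]
0.115
o1 136 mean [ 0.5379 -0.0578  0.1115] mid [ 0.5378 -0.0582  0.1124] ext [0.0409 0.0426 0.0099]
0.116
o2 127 mean [4.648e-01 3.000e-04 1.109e-01] mid [0.4655 0.001  0.1124] ext [0.0422 0.0424 0.0098]
0.115
o3 146 mean [ 0.3683 -0.0858  0.1107] mid [ 0.3683 -0.0857  0.1123] ext [0.0412 0.0393 0.0104]
0.116
o4 133 mean [ 0.3928 -0.1785  0.1113] mid [ 0.3933 -0.1785  0.113 ] ext [0.0414 0.0422 0.0104]
0.11
slim 44 mean [ 0.5053 -0.2601  0.1066] mid [ 0.5054 -0.2602  0.1063] ext [0.0165 0.0185 0.0084]
barrelrim 105 mean [ 0.4525 -0.0926  0.11  ] mid [ 0.454  -0.094   0.1101] ext [0.0424 0.0423 0.0096]
holder top 831 mean [0.5018 0.1934 0.0526] mid [0.5024 0.1936 0.052 ] ext [0.0947 0.0947 0.016 ]
well floor 202 mean [0.5045 0.1981 0.0137] mid [0.5046 0.197  0.0177] ext [0.0434 0.0417 0.0245]
table 120 mean [0.2339 0.0568 0.0006] mid [2.335e-01 5.680e-02 2.000e-04] ext [0.0281 0.0285 0.0142]
knobtop 143 mean [ 0.4512 -0.0993  0.1368] mid [ 0.4541 -0.0974  0.1348] ext [0.0306 0.0297 0.0104]
holder top 643 mean [0.4989 0.1876 0.051 ] mid [0.5024 0.1905 0.0502] ext [0.0966 0.097  0.0084]
```

View pics/topc.png

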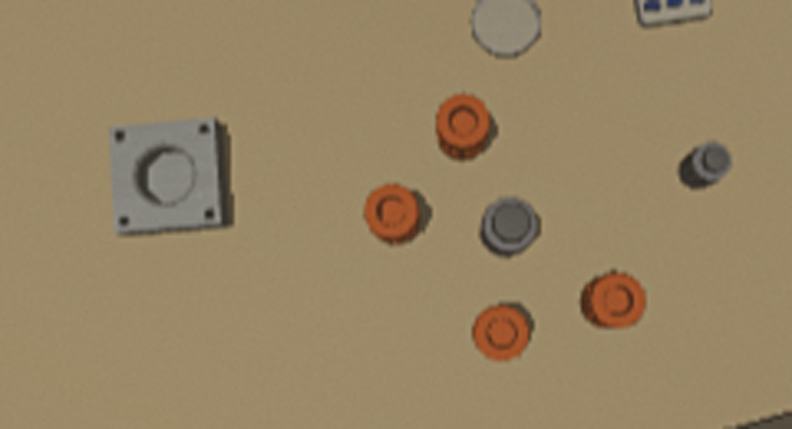

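```bash
cat > t.py <<'E'
from h import *
def to(target,yawline=None):
    s=sense(); M=R.from_rotvec(s['ee_rot']).as_matrix()
    print('t',s['clock'],'tcp',s['tcp_pos'].round(4),'w',round(s['width'],3),'gf',s['grasp_force'],'F',s['contact_force'].round(1),'j',np.round(s['joints'],2))
    print('axes x',M[:,0].round(3),'y',M[:,1].round(3),'z',M[:,2].round(4))
    sp=0
    if yawline is not None:
        a=np.arctan2(M[1,1],M[0,1]); d=(yawline-a+np.pi/2)%np.pi-np.pi/2
        print('world yaw change deg',np.degrees(d),'spin units',-np.degrees(d)/5)
    print('shift tool axes',(M.T@(np.array(target)-s['tcp_pos'])).round(4))
E
python3 -c "
from t import *
to([.454,-.095,.21],np.radians(128.5))"
```

```text
t 0.1 tcp [0.2489 0.6272 0.2092] w 1.003 gf 0.0 F [ 0.3 -0.4  0.1] j [ 1.16  0.12  1.44  0.    1.58 -0.04]
axes x [-0.929  0.369  0.   ] y [ 0.369  0.929 -0.001] z [-4.e-04 -1.e-03 -1.e+00]
world yaw change deg 60.14705888309123 spin units -12.029411776618247
shift tool axes [-4.570e-01 -5.956e-01 -2.000e-04]
```

```bash
python3 -m jog '[[[1,0,0,0,-1.2],[1,0,0,0,-1.2],[1,0,0,0,-1.2],[1,0,0,0,-1.2],[1,0,0,0,-1.2],[1,0,0,0,-1.2],[1,0,0,0,-1.2],[1,0,0,0,-1.2],[1,0,0,0,-1.2],[1,0,0,0,-1.2]]]'
python3 -c "
from t import *
to([.502,.192,.24],np.radians(128.5))
print(camera_model('wrist'))"
```

```text
clock: 0.93
tcp_pos: [0.2489, 0.6273, 0.2094]
ee_rot: [1.039, -2.964, 0.001]
contact_force: [-0.5, -0.3, 0.4]
width: 1.006
grasp_force: 0.0
t 0.9333 tcp [0.2489 0.6273 0.2094] w 1.006 gf 0.0 F [-0.5 -0.3  0.4] j [ 1.16  0.12  1.44 -0.    1.58 -1.09]
axes x [-0.781 -0.625  0.001] y [-0.625  0.781 -0.   ] z [-3.e-04 -7.e-04 -1.e+00]
world yaw change deg -0.15047672226576594 spin units 0.030095344453153188
shift tool axes [ 0.0742 -0.498  -0.0303]
{'fx': 292.06152699055485, 'fy': 292.06152699055485, 'cx': 318.74948702865765, 'cy': 195.4232785409975, 'k1': -0.049877126151863134, 'xyz': array([0.19780014, 0.58767141, 0.3732359 ]), 'orientation': array([1.30342093, 2.70980135, 0.3568442 ])}
```

```bash
python3 -m jog '[[[1,0.007,-0.035,-0.003,0],[1,0.007,-0.035,-0.003,0],[1,0.007,-0.035,-0.003,0],[1,0.007,-0.035,-0.003,0],[1,0.007,-0.035,-0.003,0],[1,0.007,-0.035,-0.003,0],[1,0.007,-0.035,-0.003,0],[1,0.007,-0.035,-0.003,0],[1,0.007,-0.035,-0.003,0],[1,0.007,-0.035,-0.003,0]]]' >/dev/null
python3 -m jog '[[[1,0.001,-0.035,0,0],[1,0.001,-0.035,0,0],[1,0.001,-0.035,0,0],[1,0.001,-0.035,0,0],[1,0,-0.008,0,0],[1,0,0,0,0],[1,0,0,0,0]]]'
python3 -c "
from t import *
snap('wrist','w_hold')
to([.454,-.095,.24],np.radians(128.5))"
```

```text
clock: 2.35
tcp_pos: [0.4999, 0.1909, 0.2396]
ee_rot: [1.03, -2.967, -0.0]
contact_force: [0.3, -0.7, -0.8]
width: 1.0
grasp_force: 0.0
t 2.4 tcp [0.4996 0.1915 0.2398] w 1.001 gf 0.0 F [-0.8 -0.3 -0. ] j [ 0.32 -0.2   1.7   0.    1.64 -1.92]
axes x [-0.784 -0.621  0.   ] y [-0.621  0.784  0.   ] z [-4.e-04  2.e-04 -1.e+00]
world yaw change deg 0.14204564994600427 spin units -0.028409129989200855
shift tool axes [ 0.2135 -0.1964 -0.0003]
```

View pics/w_hold.png

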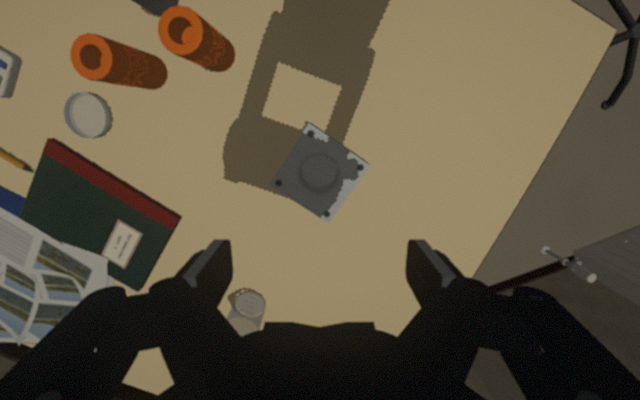

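The wrist view shows the holder at about (320,172), shaded, with the well rim round (320,170). I'll measure its centre from depth here, then move on to the barrel.

```bash
cat > hole.py <<'E'
from h import *
import sys
p,w=cloud(sys.argv[1]); x0,y0=.502,.192
near=np.hypot(w[...,0]-x0,w[...,1]-y0)<.075
top=near&(w[...,2]>.046)&(w[...,2]<.06)
print('top z',np.median(w[top][:,2]).round(4))
pts=w[top][:,:2]; r=cv2.minAreaRect((pts*1000).astype(np.float32)); print('rect',r)
from scipy.optimize import least_squares
# hole: top pixels vs hole; maximise separation of circle
hole=(np.hypot(w[...,0]-x0,w[...,1]-y0)<.035)&(w[...,2]<.040)
print('floor mean',w[hole&(w[...,2]<.02)].mean(0).round(4))
d=lambda c:np.hypot(pts[:,0]-c[0],pts[:,1]-c[1])
# bins by angle: nearest top point radius
c=np.array([x0,y0])
for _ in range(20):
    a=np.arctan2(pts[:,1]-c[1],pts[:,0]-c[0]); b=((a+np.pi)/(2*np.pi)*24).astype(int)%24
    e=np.array([pts[b==k][np.argsort(d(c)[b==k])[1]] for k in range(24) if (b==k).sum()>3])
    f=least_squares(lambda q:np.hypot(*(e-q[:2]).T)-q[2],[*c,.027],loss='soft_l1',f_scale=.001); c=f.x[:2]
print('hole fit',f.x.round(4),'rms',np.sqrt(np.mean(f.fun**2)))
E
python3 hole.py w_hold
python3 -m jog '[[[1,0.02,-0.02,0,0],[1,0.02,-0.02,0,0],[1,0.02,-0.02,0,0],[1,0.02,-0.02,0,0],[1,0.02,-0.02,0,0],[1,0.02,-0.02,0,0],[1,0.02,-0.02,0,0],[1,0.02,-0.02,0,0],[1,0.025,-0.02,0,0],[1,0.025,-0.016,0,0]]]' >/dev/null
python3 -m jog '[[[1,0,0,0,0],[1,0,0,0,0],[1,0,0,0,0]]]'
python3 - <<'E'
from t import *
snap('wrist','w_bar')
p,w=cloud('w_bar')
near=np.hypot(w[...,0]-.454,w[...,1]+.095)<.04
for n,l,h in(('knob',.132,.15),('barrel',.02,.102),('rim',.106,.114)):
    q=w[near&(w[...,2]>l)&(w[...,2]<h)]; print(n,len(q),q.mean(0).round(4),((q.max(0)+q.min(0))/2).round(4),np.ptp(q,axis=0).round(4))
from scipy.optimize import least_squares
q=w[near&(w[...,2]>.02)&(w[...,2]<.1)][:,:2]
f=least_squares(lambda c:np.hypot(*(q-c).T)-.022,[.454,-.095],loss='soft_l1',f_scale=.001); print('cyl fit',f.x.round(4),np.std(f.fun))
to([.454,-.095,.24],np.radians(128.5))
E
```

```text
top z 0.0516
rect ((502.38311767578125, 193.6768341064453), (90.6224594116211, 90.30449676513672), 4.159961223602295)
floor mean [0.5045 0.1953 0.0119]
hole fit [0.5021 0.1934 0.0241] rms 0.00017445371388134844
clock: 3.48
tcp_pos: [0.457, -0.092, 0.24]
ee_rot: [-1.033, 2.966, 0.0]
contact_force: [-0.1, 0.5, -0.2]
width: 0.999
grasp_force: 0.0
knob 781 [ 0.4532 -0.0948  0.1373] [ 0.4539 -0.0944  0.1359] [0.0294 0.0296 0.0078]
barrel 247 [ 0.4391 -0.1056  0.068 ] [ 0.4473 -0.0988  0.0612] [0.0309 0.0354 0.0815]
rim 524 [ 0.4476 -0.0995  0.1094] [ 0.4539 -0.0944  0.109 ] [0.0431 0.0427 0.0057]
cyl fit [ 0.4541 -0.0942] 0.00019014399315495358
t 3.5333 tcp [ 0.4571 -0.0918  0.24  ] w 1.006 gf 0.0 F [-0.1 -0.1  0.4] j [-0.25 -0.36  1.82  0.    1.67 -2.49]
axes x [-0.783 -0.622 -0.   ] y [-0.622  0.783  0.   ] z [ 2.e-04  2.e-04 -1.e+00]
world yaw change deg 0.05840598941809483 spin units -0.011681197883618965
shift tool axes [ 0.0045 -0.0006 -0.    ]
```

View pics/w_bar.png

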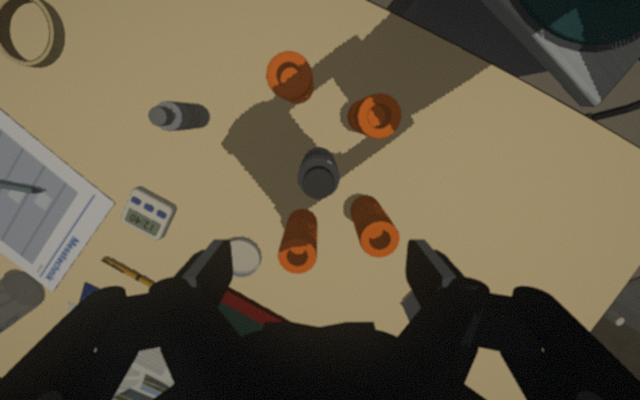

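The wrist view shows the knob at (319,180), with clear gaps between the oranges for both fingers. The cylinder fit puts the barrel at (0.4541,-0.0942), and the well fit is at (0.5021,0.1934).

```bash
python3 -m jog '[[[1,0.004,0,0.02,0],[1,0,0,0.024,0],[1,0,0,0.024,0],[1,0,0,0.024,0],[1,0,0,0.024,0],[1,0,0,0.02,0],[1,0,0,0.02,0],[1,0,0,0.012,0],[1,0,0,0,0],[1,0,0,0,0]]]' 50
python3 -m jog '[[[0.4,0,0,0,0],[0.3,0,0,0,0],[0.2,0,0,0,0],[0.1,0,0,0,0],[0,0,0,0,0],[-0.1,0,0,0,0],[-0.2,0,0,0,0],[-0.4,0,0,0,0],[-1,0,0,0,0],[-1,0,0,0,0]]]' 50
python3 -c "
from t import *
to([.454,-.0943,.142],np.radians(128.5))"
```

```text
clock: 4.37
tcp_pos: [0.4539, -0.0949, 0.0721]
ee_rot: [1.033, -2.966, -0.001]
contact_force: [0.3, -0.2, -0.4]
width: 1.003
grasp_force: 0.0
clock: 5.2
tcp_pos: [0.4542, -0.0956, 0.073]
ee_rot: [-1.032, 2.966, -0.001]
contact_force: [-1.8, 1.7, 8.4]
width: 0.496
grasp_force: 49.7
t 5.2 tcp [ 0.4542 -0.0956  0.073 ] w 0.496 gf 49.73587308079004 F [-1.8  1.7  8.4] j [-0.26 -0.29  2.05  0.    1.38 -2.5 ]
axes x [-0.784 -0.62  -0.001] y [-0.62   0.784 -0.001] z [ 1.3e-03 -1.0e-04 -1.0e+00]
world yaw change deg 0.14787216959773372 spin units -0.029574433919546745
shift tool axes [-0.0007  0.0011 -0.069 ]
```

```bash
python3 -m jog '[[[-1,0,0,-0.004,0],[-1,0,0,-0.01,0],[-1,0,0,-0.016,0],[-1,0,0,-0.02,0],[-1,0,0,-0.02,0],[-1,0,0,-0.02,0],[-1,0,0,-0.02,0],[-1,0,0,-0.02,0],[-1,0,0,-0.012,0],[-1,0,0,0,0]]]'
python3 -m jog '[[[-1,-0.01,0.01,0,0],[-1,-0.018,0.018,0,0],[-1,-0.02,0.02,0,0],[-1,-0.02,0.02,0,0],[-1,-0.02,0.02,0,0],[-1,-0.02,0.02,0,0],[-1,-0.02,0.02,0,0],[-1,-0.02,0.02,0,0],[-1,-0.02,0.02,0,0],[-1,-0.02,0.015,0,0]]]'
python3 -m jog '[[[-1,-0.018,0.008,0,0],[-1,-0.01,0.004,0,0],[-1,0,0,0,0],[-1,0,0,0,0],[-1,0,0,0,0]]]'
python3 - <<'E'
from t import *
s=sense()
snap('wrist','w_car')
p,w=cloud('w_car'); t=s['tcp_pos']
near=np.hypot(w[...,0]-t[0],w[...,1]-t[1])<.045
from scipy.optimize import least_squares
for l,h in((.15,.2),(.2,.245)):
    q=w[near&(w[...,2]>l)&(w[...,2]<h)][:,:2]
    if len(q)<10: print('few');continue
    f=least_squares(lambda c:np.hypot(*(q-c).T)-.022,t[:2],loss='soft_l1',f_scale=.001); print('cyl',l,len(q),f.x.round(4),np.std(f.fun))
q=w[near&(w[...,2]>.26)]; print('knob',len(q),q.max(0),((q.max(0)+q.min(0))/2).round(4),np.ptp(q,axis=0))
# axis fit with tilt
q=w[near&(w[...,2]>.15)&(w[...,2]<.245)]
f=least_squares(lambda c:np.hypot(q[:,0]-c[0]-c[2]*(q[:,2]-.2),q[:,1]-c[1]-c[3]*(q[:,2]-.2))-.022,[*t[:2],0,0],loss='soft_l1',f_scale=.001);print('tilt fit',f.x.round(4))
to([.502,.1935,t[2]],np.radians(128.5))
E
```

```text
clock: 6.03
tcp_pos: [0.4544, -0.0957, 0.2168]
ee_rot: [-1.031, 2.965, -0.003]
contact_force: [-0.2, -0.4, -3.8]
width: 0.489
grasp_force: 51.8
clock: 6.87
tcp_pos: [0.4869, 0.1663, 0.2126]
ee_rot: [1.032, -2.966, -0.0]
contact_force: [1.2, 0.3, -5.8]
width: 0.498
grasp_force: 52.0
clock: 7.28
tcp_pos: [0.5019, 0.1907, 0.2134]
ee_rot: [1.031, -2.967, 0.0]
contact_force: [0.3, -0.0, -5.0]
width: 0.493
grasp_force: 52.0
cyl 0.15 725 [0.5022 0.1922] 0.0001943773280822701
cyl 0.2 1684 [0.5024 0.1921] 0.0017280143695822473
knob 33895 [0.53911531 0.23232304 0.3381336 ] [0.5026 0.1908 0.2991] [0.07305462 0.08307436 0.07813076]
tilt fit [ 0.5023  0.1922  0.0037 -0.0018]
t 7.3333 tcp [0.502  0.1906 0.2136] w 0.497 gf 52.01927360147238 F [ 0.3  0.2 -5.3] j [ 0.32 -0.19  1.73 -0.    1.6  -1.92]
axes x [-0.785 -0.62   0.001] y [-0.62   0.785 -0.   ] z [-4.e-04 -4.e-04 -1.e+00]
world yaw change deg 0.19024958286934732 spin units -0.03804991657386946
shift tool axes [-0.0019  0.0023  0.0003]
```

View pics/w_car.png

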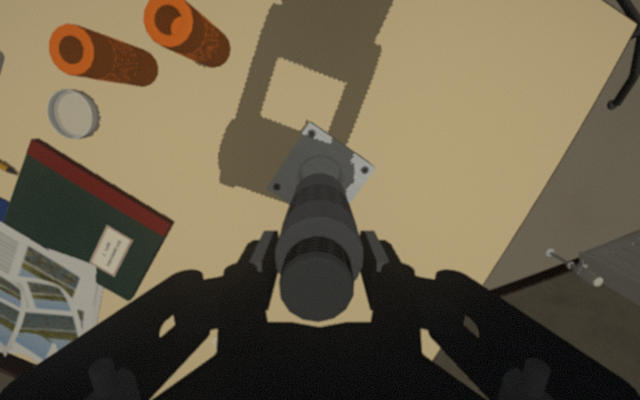

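The wrist view shows the barrel held upright between the pads above the holder, and it measures 1.3 mm short of the well in y. I'll correct that and go down.

```bash
python3 -m jog '[[[-1,-0.0009,0.0011,0.006,0],[-1,0,0,0.012,0],[-1,0,0,0.014,0],[-1,0,0,0.014,0],[-1,0,0,0.014,0],[-1,0,0,0.01,0],[-1,0,0,0.008,0],[-1,0,0,0.004,0],[-1,0,0,0,0],[-1,0,0,0,0]]]'
python3 -m jog '[[[-1,0,0,0.002,0],[-1,0,0,0.002,0],[-1,0,0,0.002,0],[-1,0,0,0.002,0],[-1,0,0,0.002,0],[-1,0,0,0.002,0],[-1,0,0,0,0]]]'
python3 -m jog '[[[-1,0,0,0.002,0],[-1,0,0,0.002,0],[-1,0,0,0.002,0],[-1,0,0,0,0]]]'
```

```text
clock: 8.17
tcp_pos: [0.5023, 0.1929, 0.1322]
ee_rot: [-1.032, 2.967, -0.0]
contact_force: [-0.2, 0.4, -5.2]
width: 0.492
grasp_force: 52.0
clock: 8.75
tcp_pos: [0.502, 0.1928, 0.1194]
ee_rot: [1.032, -2.967, -0.0]
contact_force: [-0.9, -0.2, -5.4]
width: 0.494
grasp_force: 52.0
clock: 9.08
tcp_pos: [0.502, 0.1928, 0.1134]
ee_rot: [1.032, -2.967, 0.0]
contact_force: [-0.2, -0.0, -5.6]
width: 0.494
grasp_force: 52.0
```

```bash
python3 -m jog '[[[-1,0,0,0.003,0],[-1,0,0,0.003,0],[-1,0,0,0.003,0],[-1,0,0,0.003,0],[-1,0,0,0.003,0],[-1,0,0,0.003,0],[-1,0,0,0.003,0],[-1,0,0,0.002,0],[-1,0,0,0,0]]]'
python3 -m jog '[[[-1,0,0,0.001,0],[-1,0,0,0.001,0],[-1,0,0,0.001,0],[-1,0,0,0.001,0],[-1,0,0,0,0],[-1,0,0,0,0]]]'
```

```text
clock: 9.83
tcp_pos: [0.502, 0.1928, 0.0903]
ee_rot: [1.032, -2.967, -0.0]
contact_force: [-0.7, 0.4, -5.0]
width: 0.496
grasp_force: 52.0
clock: 10.33
tcp_pos: [0.5022, 0.1928, 0.0869]
ee_rot: [1.032, -2.967, -0.0]
contact_force: [-0.1, -0.2, -6.3]
width: 0.49
grasp_force: 52.0
```

```bash
for i in 1 2; do :; done; python3 -m jog '[[[-1,0,0,0.0005,0],[-1,0,0,0.0005,0],[-1,0,0,0.0005,0],[-1,0,0,0,0]]]'
python3 -m jog '[[[-1,0,0,0.0005,0],[-1,0,0,0.0005,0],[-1,0,0,0,0],[-1,0,0,0,0]]]'
```

```text
clock: 10.67
tcp_pos: [0.5022, 0.1928, 0.0853]
ee_rot: [1.032, -2.967, 0.0]
contact_force: [-0.3, 0.6, -6.0]
width: 0.496
grasp_force: 52.0
clock: 11.0
tcp_pos: [0.5025, 0.193, 0.0851]
ee_rot: [-1.032, 2.966, 0.0]
contact_force: [-2.2, 0.7, 4.9]
width: 0.49
grasp_force: 52.9
```

The barrel has touched the well floor at TCP z of 0.085, as computed. I'll release it, rise, and check the seating.

```bash
python3 -m jog '[[[-0.02,0,0,0,0],[0.1,0,0,0,0],[0.2,0,0,0,0],[0.4,0,0,0,0],[0.6,0,0,0,0],[0.6,0,0,0,0],[0.6,0,0,0,0],[0.6,0,0,0,0],[0.6,0,0,0,0],[0.6,0,0,0,0]]]' 25
python3 -m jog '[[[0.6,0,0,-0.01,0],[0.6,0,0,-0.015,0],[0.6,0,0,-0.015,0],[0.6,0,0,0,0],[0.6,0,0,0,0],[0.6,0,0,0,0]]]'
python3 - <<'E'
from t import *
s=sense()
p,d,m=snap('wrist','w_seat')
p,w=cloud('w_seat'); t=s['tcp_pos']
from scipy.optimize import least_squares
near=np.hypot(w[...,0]-.502,w[...,1]-.193)<.035
q=w[near&(w[...,2]>.058)&(w[...,2]<.12)]
f=least_squares(lambda c:np.hypot(q[:,0]-c[0]-c[2]*(q[:,2]-.09),q[:,1]-c[1]-c[3]*(q[:,2]-.09))-.022,[*t[:2],0,0],loss='soft_l1',f_scale=.001);print('barrel',len(q),f.x.round(4))
near=np.hypot(w[...,0]-.502,w[...,1]-.193)<.024
q=w[near&(w[...,2]>.115)&(w[...,2]<.160)]
h,e=np.histogram(q[:,2],bins=45,range=(.115,.16)); print([(round(b,3),a) for a,b in zip(h,e)])
for l,h in((.146,.156),(.118,.126)):
    k=q[(q[:,2]>l)&(q[:,2]<h)]; print(l,len(k),np.median(k[:,2]),((k.max(0)+k.min(0))/2).round(4),np.ptp(k,axis=0).round(4))
to([.502,.193,.125],np.radians(128.5))
E
```

```text
clock: 11.83
tcp_pos: [0.5022, 0.1928, 0.0844]
ee_rot: [-1.032, 2.967, -0.0]
contact_force: [-0.7, -0.5, -0.4]
width: 0.801
grasp_force: 0.0
clock: 12.33
tcp_pos: [0.502, 0.1928, 0.1241]
ee_rot: [1.032, -2.967, -0.0]
contact_force: [0.3, -0.2, -0.2]
width: 0.8
grasp_force: 0.0
barrel 1078 [0.5025 0.1945 0.0053 0.0061]
[(np.float64(0.115), np.int64(26)), (np.float64(0.116), np.int64(23)), (np.float64(0.117), np.int64(20)), (np.float64(0.118), np.int64(33)), (np.float64(0.119), np.int64(58)), (np.float64(0.12), np.int64(271)), (np.float64(0.121), np.int64(800)), (np.float64(0.122), np.int64(332)), (np.float64(0.123), np.int64(12)), (np.float64(0.124), np.int64(0)), (np.float64(0.125), np.int64(0)), (np.float64(0.126), np.int64(0)), (np.float64(0.127), np.int64(0)), (np.float64(0.128), np.int64(1)), (np.float64(0.129), np.int64(6)), (np.float64(0.13), np.int64(4)), (np.float64(0.131), np.int64(18)), (np.float64(0.132), np.int64(40)), (np.float64(0.133), np.int64(21)), (np.float64(0.134), np.int64(22)), (np.float64(0.135), np.int64(42)), (np.float64(0.136), np.int64(19)), (np.float64(0.1
[... 545 characters left out ...]
 (np.float64(0.153), np.int64(0)), (np.float64(0.154), np.int64(0)), (np.float64(0.155), np.int64(0)), (np.float64(0.156), np.int64(0)), (np.float64(0.157), np.int64(0)), (np.float64(0.158), np.int64(0)), (np.float64(0.159), np.int64(0))]
0.146 2363 0.14955890612564565 [0.5023 0.194  0.1488] [0.0292 0.0292 0.0055]
0.118 1506 0.12151082234803016 [0.5016 0.1943 0.121 ] [0.0422 0.0434 0.0059]
t 12.3833 tcp [0.5019 0.1927 0.1237] w 0.8 gf 0.0 F [ 0.3 -0.3 -0.4] j [ 0.32 -0.15  1.84 -0.    1.45 -1.92]
axes x [-0.784 -0.62   0.001] y [-0.62   0.784  0.   ] z [-9.e-04 -3.e-04 -1.e+00]
world yaw change deg 0.14758975742250718 spin units -0.029517951484501436
shift tool axes [-0.0002  0.0002 -0.0013]
```

View pics/w_seat.png

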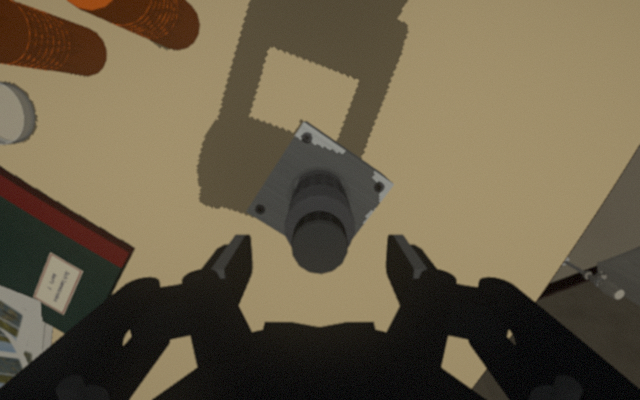

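The view shows the syringe seated upright in the well, with its knob at (320,240) centred between the pads. Depth puts the mouth at 0.1215 and the knob top at 0.1495, so it's fully down. Next I'll grip the knob just above the mouth.

```bash
python3 -m jog '[[[0.4,0,0,-0.002,0],[0.2,0,0,0,0],[0.1,0,0,0,0],[0,0,0,0,0],[-0.1,0,0,0,0],[-0.15,0,0,0,0],[-0.2,0,0,0,0],[-0.25,0,0,0,0],[-0.3,0,0,0,0],[-0.35,0,0,0,0]]]' 25
python3 -m jog '[[[-0.5,0,0,0,0],[-1,0,0,0,0],[-1,0,0,0,0],[-1,0,0,0,0]]]' 25
```

```text
clock: 13.22
tcp_pos: [0.5022, 0.1929, 0.1265]
ee_rot: [-1.032, 2.967, 0.0]
contact_force: [0.4, 0.1, 0.8]
width: 0.328
grasp_force: 13.7
clock: 13.55
tcp_pos: [0.5023, 0.1929, 0.1266]
ee_rot: [-1.032, 2.967, -0.0]
contact_force: [-0.1, 0.3, 3.7]
width: 0.321
grasp_force: 24.7
```

```bash
python3 -m jog '[[[-1,0,0,-0.0005,0],[-1,0,0,-0.001,0],[-1,0,0,-0.001,0],[-1,0,0,-0.0015,0],[-1,0,0,-0.002,0],[-1,0,0,-0.002,0],[-1,0,0,-0.002,0],[-1,0,0,0,0]]]'
python3 -m jog '[[[-1,0,0,-0.002,0],[-1,0,0,-0.002,0],[-1,0,0,-0.002,0],[-1,0,0,-0.002,0],[-1,0,0,-0.002,0],[-1,0,0,0,0]]]'
```

```text
clock: 14.22
tcp_pos: [0.5024, 0.1929, 0.137]
ee_rot: [-1.032, 2.967, -0.0]
contact_force: [-0.0, 0.1, -1.0]
width: 0.313
grasp_force: 24.7
clock: 14.72
tcp_pos: [0.5024, 0.1929, 0.1469]
ee_rot: [-1.032, 2.967, -0.0]
contact_force: [-0.5, 0.0, -0.8]
width: 0.314
grasp_force: 24.7
```

Only the plunger's own weight shows on the wrist, so the draw is smooth. I'll do the rest.

```bash
python3 -m jog '[[[-1,0,0,-0.002,0],[-1,0,0,-0.002,0],[-1,0,0,-0.002,0],[-1,0,0,-0.002,0],[-1,0,0,-0.002,0],[-1,0,0,-0.002,0],[-1,0,0,-0.002,0],[-1,0,0,-0.002,0],[-1,0,0,-0.002,0],[-1,0,0,-0.002,0]]]' >/dev/null
python3 -m jog '[[[-1,0,0,-0.002,0],[-1,0,0,-0.0015,0],[-1,0,0,-0.001,0],[-1,0,0,0,0],[-1,0,0,0,0],[-1,0,0,0,0],[-1,0,0,0,0],[-1,0,0,0,0]]]'
python3 - <<'E'
from t import *
snap('wrist','w_end'); p,w=cloud('w_end')
near=np.hypot(w[...,0]-.502,w[...,1]-.194)<.024
for l,h in((.115,.13),(.18,.205)):
    q=w[near&(w[...,2]>l)&(w[...,2]<h)]; hh,e=np.histogram(q[:,2],bins=25,range=(l,h)); print(e[hh.argmax()].round(4),hh.max(),len(q))
snap('scene','s_end')
im=cv2.imread('pics/s_end.png')[140:270,150:350]; cv2.imwrite('pics/ec.png',cv2.resize(np.hstack([im]),None,fx=3.8,fy=3.8,interpolation=cv2.INTER_CUBIC))
E
```

```text
clock: 16.22
tcp_pos: [0.5022, 0.1928, 0.1708]
ee_rot: [1.032, -2.967, 0.0]
contact_force: [0.3, -0.3, -1.2]
width: 0.314
grasp_force: 24.7
0.121 392 1384
0.193 1280 2957
```

View pics/ec.png

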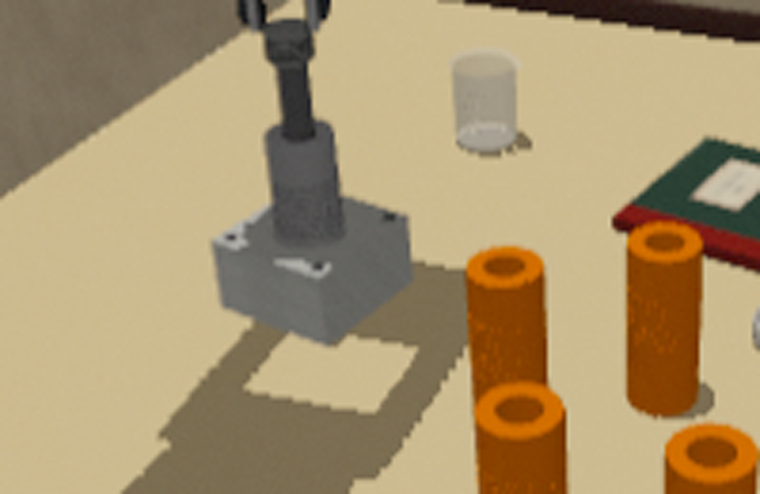

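The crop shows the plunger drawn at (295,90), its knob held in the fingers, with the barrel upright in the holder. The knob top has gone from 0.1495 to about 0.194, and the mouth is unchanged at 0.1215.

```bash
python3 -c "
from rig import *
print(job_done())"
```

```text
the job is handed in; nothing more can be done
None
```

The job is handed in (no verdict came back): the wide syringe stands fully down in the well, and the gripper is holding the plunger by its knob, drawn about 44 mm; nothing else was touched.

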